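# Pull the blown fuse with the insulated tongs

## Task

One of the three cartridge fuses in the open fuse base has blown: its striker pin has sprung out of its end. Pick up the insulated tongs by their handles, close their jaws on the middle of that fuse, pull it out of its clips and finish while still holding it up in the tongs, with the fuse at least 100 mm higher than it sat. The base may still hold charge, so let nothing but the tongs touch the fuses or the base; leave the other two fuses seated and do not disturb the meter, the screwdriver or the bottle.

Things in the scene. Friction and masses are not known exactly. Their poses are not given: they have to be found in the camera images.
- tongs_grip (a point): Insulated bow-spring tongs, pale nylon, 216 mm long, lying flat on the bench. Point midway between the handles, near the centre of mass, 13 mm above the bench. Local x points along the tongs to the jaws, y across (the way they close), z up. The handles are flats 60 mm long (x -30 to 30 mm) and 26 mm high, 62 mm over both when relaxed; grip them across y, from above.
- tongs_jaws (a point): Point midway between the jaws, 100 mm ahead (+x) of tongs_grip; same height and axes. Each jaw is a vee block 16 mm long (x), 20 mm high, that cups a fuse lying along x. Gap between the jaw lips 44 mm relaxed, 38 mm at 59 mm handle width; 80 mm over the outsides. The arms (15 mm high) pass outside the clips, so the level tongs can be lowered over a seated fuse.
- tongs_left: The tongs' left arm (local +y) with its jaw; origin at its hinge at the rear, 87 mm behind tongs_grip.
- tongs_right: The tongs' right arm (local -y) with its jaw; origin at its hinge at the rear.
- tongs: The whole tongs, 115 g; origin under tongs_grip, same axes. Each 1 mm off the handle width closes the jaws 2.15 mm. The spring pushes the handles apart with 5 N relaxed, 9 N when on a fuse (49 mm over the handles). Squeezed to 59 mm they can be carried with the jaws open; empty they stop at 41 mm. They start left or right of the fuse base.
- fuse_base: Open fuse base fixed to the bench; origin under its centre. Brown board 130 (x) x 230 (y) mm, top 18 mm up; three poles along x at y = -68, 0, 68 mm. Each has two sprung clips at x = -22 and 22 mm (11 mm long, 30 wide, tops 68 mm up); between them 33 mm is free for the jaws. Terminal screws at x = -48 and 48 mm, 49 mm high. A fuse pulls straight up out of its clips against about 1.5 N.
- fuse_blown_mid (a point): Centre of the blown fuse, seated in one of the three poles, 55 mm above the bench, about 55 g. White ceramic cylinder, 21 mm in diameter, with steel end caps 22 mm in diameter and 14 mm long; 58 mm long overall along local x. Its dark steel striker pin, 8 mm in diameter, stands 14 mm out of its +x end (away from the robot).
- fuse_good1_mid (a point): Centre of a sound fuse, of the same shape but with its striker flush in its end; seated in another pole.
- fuse_good2_mid (a point): Centre of the other sound fuse, striker flush; seated in the remaining pole.
- fuse_blown: The blown fuse; origin on its underside, 11 mm below its centre.
- fuse_good1: A sound fuse; origin on its underside.
- fuse_good2: The other sound fuse; origin on its underside.
- multimeter: Bystander: grey hand-held multimeter lying flat, 165 x 82 x 46 mm, on the side of the fuse base where the tongs are not. Origin at the centre of its underside.
- screwdriver: Bystander: screwdriver 190 mm long lying beyond the fuse base. Origin on its underside.
- wash_bottle: Bystander: upright white squeeze bottle, 52 mm in diameter, 150 mm high, beyond the fuse base. Origin at the centre of its underside.
Not all that is in view belongs to the job. What is meant by the tongs is not pink or red, and is the larger of those in its own colour.

How it is judged:
On the way, in this order (a step that is already met when the one before it is completed fails the run):
1. the tongs are gripped and lifted off the bench, with the blown fuse still seated (height (world z) of tongs_grip above 0.035 m and contact force between tongs and the fingers above 1 N and distance of fuse_blown_mid from where it was at the start of the episode below 0.01 m), for 0.2 s.
2. both jaws of the tongs close on the blown fuse (contact force between each of tongs_left, tongs_right and fuse_blown above 1 N and distance between tongs_jaws and fuse_blown_mid below 0.02 m), for 0.1 s.
At the end, for the whole second after the job is handed in: The blown fuse hangs still (under 50 mm/s) in both jaws (over 1 N each, within 25 mm of their centre), its centre over 150 mm above the bench (it sat at 55); the fingers hold the tongs; robot and base do not touch the fuse nor the tongs the base; both sound fuses within 6 mm of their starts (height (world z) of fuse_blown_mid above 0.15 m and contact force between each of tongs_left, tongs_right and fuse_blown above 1 N and distance between tongs_jaws and fuse_blown_mid below 0.025 m and contact force between tongs and the fingers above 2 N and contact force between fuse_blown and the fingers below 0.1 N and contact force between fuse_blown and the arm below 0.1 N and contact force between each of fuse_blown, tongs and fuse_base below 0.1 N and linear speed of fuse_blown below 0.05 m/s and distance of each of fuse_good1_mid, fuse_good2_mid from where it was at the start of the episode below 0.006 m); the arm keeps its last pose, push and grip.
It fails at once if the robot touches a fuse or the fuse base itself instead of using the tongs (contact force between any of the fingers, the arm and fuse_blown above 0.5 N or contact force between any of the fingers, the arm and fuse_good1 above 0.5 N or contact force between any of the fingers, the arm and fuse_good2 above 0.5 N or contact force between any of the fingers, the arm and fuse_base above 0.5 N).
It fails at once if a sound fuse is pulled out of its place (distance of any of fuse_good1_mid, fuse_good2_mid from where it was at the start of the episode above 0.01 m).
It fails at once if the meter, the screwdriver or the bottle is disturbed (distance of any of multimeter, wash_bottle from where it was at the start of the episode above 0.03 m or distance of screwdriver from where it was at the start of the episode above 0.04 m).
It also fails if it takes over 48 s, if anything falls off the work surface, if the arm or the gripper's body presses on something with over 40 N, if the wrist force passes 120 N, or if a joint passes its speed limit or range.

## Robot

A 7-joint arm with a two-finger parallel gripper is mounted at the origin on the work surface. World frame = base frame: x ahead of the robot, y to its left, z up, the work surface at z = 0. Lengths are in m, angles in rad, forces in N, time in s.
With the tool pointing down it reaches from about 0.4 to 0.875 m from the base axis. Payload 19.3 kg.
Tool frame: the origin (TCP) lies at the very end of the fingers, on their centre line; the grasp point (between the pads) lies 19 mm behind it; z points along the fingers, y is the direction in which the jaws open and shut (so a half turn about z gives the same grasp; the last joint's range is limited). The gripper opens to 85 mm and grips with 20 to 120 N. Pads are 22 mm wide; open, the fingers measure 114 mm over their backs; the gripper's body (76 mm by 85 mm) begins 54 mm behind the grasp point. The pads swing forward as they close: fully open they stand 13 mm farther back than shut.
Start: joints at [-1.315, 0.521, -0.036, 1.599, 0.021, 1.021, -0.113], TCP at [0.2, 0.592, 0.231] pointing down, gripper open.
Joint ranges: [-2.91, 2.91], [-0.3, 2.13], [-1.5, 1.42], [0.17, 2.43], [-1.26, 4.41], [0.16, 1.93], [-2.52, 2.52]. Speed limits (rad/s): [1.89, 1.89, 2.39, 2.39, 3.01, 3.01, 3.01].

## Interface

Orientations are given as [roll, pitch, yaw] about the fixed x, y, z axes, in that order (R = Rz(yaw) Ry(pitch) Rx(roll)).
In Python, from station import observe, vision, arm gives the robot as it stands.
- The arm moves only by the tool play_rows, never from a script. Its argument "commands" is a list of rows, each a list of 6 numbers: the shift along the tool's x, y, z in m, then the turn, a rotation vector about the tool's x, y, z in rad. A call has 1 to 12 rows; each row shifts and turns the commanded pose from where the row before left it, along the tool's axes as they then stand; what a row does not reach is not made up. A row lasts 1/8 s, in which the tool goes at most 62.5 mm and 10.7 degrees, less where a joint would pass 70% of its speed; a pose out of reach is approached as far as the arm can. A call with a gripper value outside its range is refused whole. "gripper" is the gripper command: -1 is fully open, 1 is shut, values between are in proportion, set as the call begins (left out, the last holds). The fingers move at their own pace and stop on an object; "grip_force" is the grip in N (left out, the last holds). Time passes only in rows, so rows that do not move let the fingers close. It gives the time, the measured TCP pose, the force and the opening at its end, in the units of the state.
- observe(): the state, without advancing time (a new reading comes with each control period).
- vision.capture(name): name is "scene" or "top" or "wrist"; returns (picture, depth): 420x560x3 uint8, red, green, blue; 420x560 float32, m along the optical axis (not along the pixel's ray), 0 where there is no reading.
- vision.get_calibration(name): a dict with "camera_matrix" (3x3 intrinsics, pixels), "rvec" (rotation vector, rad) and "tvec" (3), from world to camera coordinates, as OpenCV has them; the wrist camera has in their place "tool_from_camera" (4x4, takes a point from camera to tool coordinates, whose origin is the TCP and whose axes are the flange's). Camera axes: x right, y down, z forward; pixel columns grow to the right and rows downward; lengths in m; the calibration is good to about 2 mm. A picture is of the moment at which its call begins: read the wrist's pose just before it. get_calibration takes no time and is no camera call.
- arm.close_job(): hands the job in, once; it reports no verdict.
Trained networks look in the newest picture that a camera, given by its name, has taken for a name from the list of things; names that differ only in an ending like _2 or _b are one class to them, and where a whole thing is asked for, a point or a joint stands for the part that bears it (a point fixed in the world has none). Each returns a list of dicts, best first, with "conf" (0 to 1); they miss things now and then, are a little off and sometimes report something else, mostly with a low value. They report only what shows in the picture. A call takes as long as a camera call. They do not tell look-alikes from the thing itself.
- vision.recognise(query, camera): "xyz" ([x, y, z] in m, in world coordinates, good to about 4 mm: the middle of the surface that is visible of it).
- vision.masks_of(query, camera): "mask" (420x560 bool, what is visible of it).
- vision.landmark_of(query, camera): "xyz" ([x, y, z] in m, in world coordinates, good to about 4 mm: a listed point, or the origin of a listed thing).
The state is a dict: "clock": time; "joint_pos": joint angles; "qd": joint speeds; "effort": joint torques, N m; "position": TCP position; "tcp_rot": TCP orientation; "contact_force": force on the tool from outside, world axes, zero at the start; "torque": the same for the moment, N m; "opening": finger opening in m.
Only numpy, scipy, OpenCV 4.12 (cv2) and the standard library are available. Lean on these libraries where they do the work, as an engineer would, in place of code of your own. Each camera call takes 0.05 s, during which the arm holds its last target.

## Working session

There is one attempt and no reset: what is moved stays moved. The work goes in short steps, Python scripts to look and compute and a tool call to move; the robot and the scene stay as the last step left them, time stands still between calls to the robot, and variables do not carry over. Pictures are saved under pics/ and viewed, and the job is handed in when it is done.

Besides the shell and the picture viewer there is one more tool, called after "Emit:" as name([rows], argument=value, ...), one row to a line, values as JSON. play_rows: Moves the arm, as the interface text tells. Its arguments: {"type":"object","properties":{"commands":{"type":"array"},"gripper":{"type":"number"},"grip_force":{"type":"number"}},"required":["commands"]}

```bash
mkdir -p pics
cat > h.py <<'E'
import numpy as np, cv2
from station import observe, vision, arm
def cap(n,f):
    p,d=vision.capture(n); cv2.imwrite('pics/'+f+'.png',p[:,:,::-1]); np.savez('pics/'+f+'.npz',p=p,d=d); return p,d
def w2p(n,X):
    c=vision.get_calibration(n); return cv2.projectPoints(np.array(X,float).reshape(-1,3),np.array(c['rvec'],float),np.array(c['tvec'],float),np.array(c['camera_matrix'],float),None)[0].reshape(-1,2)
def cloud(n,d):
    c=vision.get_calibration(n); K=np.array(c['camera_matrix']);R=cv2.Rodrigues(np.array(c['rvec'],float))[0];t=np.array(c['tvec'],float).ravel()
    v,u=np.indices(d.shape); P=np.stack([(u-K[0,2])/K[0,0]*d,(v-K[1,2])/K[1,1]*d,d],-1)
    return (P-t)@R
E
python3 - <<'E'
from h import *
print(observe())
for n in ['scene','top']:
    cap(n,n+'0')
    for q in ['tongs_grip','tongs_jaws','fuse_base','fuse_blown_mid','fuse_good1_mid','multimeter','screwdriver','wash_bottle']:
        for r in vision.landmark_of(q,n)[:4]: print(n,q,np.round(r['xyz'],3),round(r['conf'],2),np.round(w2p(n,r['xyz'])[0]))
E
```

```text
{'clock': 0.0, 'joint_pos': array([-1.31520629,  0.52201641, -0.0363406 ,  1.60000574,  0.0212089 ,
        1.02105027, -0.11280102]), 'qd': array([-0.0011186 , -0.00143449, -0.000983  ,  0.00057516, -0.00018768,
        0.00104038,  0.00015625]), 'effort': array([ 8.36586732e-04, -9.27112126e+01,  1.98036902e+00, -3.69932449e+01,
        1.78753672e-02,  8.10277619e-03, -1.23257496e-05]), 'position': array([0.1999609 , 0.59180765, 0.23072489]), 'tcp_rot': array([-3.14050090e+00,  7.73174592e-05,  2.81580771e+00]), 'contact_force': array([ 0.02422307,  0.69604106, -0.18213852]), 'torque': array([-0.04393304,  0.02055001,  0.02556229]), 'opening': 0.08547851291930166}
scene tongs_grip [0.499 0.32  0.014] 0.95 [355. 281.]
scene tongs_grip [0.355 0.159 0.008] 0.63 [366. 233.]
scene tongs_grip [0.828 0.102 0.009] 0.59 [205. 271.]
scene tongs_grip [0.21  0.407 0.013] 0.56 [465. 268.]
scene tongs_jaws [0.594 0.345 0.01 ] 0.97 [328. 301.]
scene tongs_jaws [0.412 0.102 0.011] 0.8 [339. 227.]
scene tongs_jaws [0.848 0.03  0.012] 0.66 [188. 257.]
scene tongs_jaws [0.303 0.383 0.013] 0.65 [431.
[... 633 characters left out ...]
s_grip [0.5   0.321 0.016] 0.82 [158. 213.]
top tongs_grip [0.357 0.159 0.007] 0.74 [215. 267.]
top tongs_jaws [0.848 0.027 0.011] 0.96 [268.  98.]
top tongs_jaws [0.3   0.38  0.013] 0.9 [130. 287.]
top tongs_jaws [0.596 0.344 0.013] 0.85 [152. 179.]
top tongs_jaws [0.41  0.106 0.012] 0.66 [235. 248.]
top fuse_base [ 0.591 -0.021  0.003] 0.93 [283. 185.]
top fuse_blown_mid [ 0.573 -0.087  0.056] 0.66 [308. 187.]
top fuse_good1_mid [ 0.588 -0.021  0.056] 0.47 [284. 181.]
top fuse_good1_mid [ 0.718  0.256 -0.002] 0.34 [187. 140.]
top multimeter [ 0.454 -0.294 -0.   ] 0.84 [380. 235.]
top screwdriver [ 0.804 -0.062 -0.001] 0.79 [298. 115.]
top wash_bottle [ 0.717  0.253 -0.   ] 0.68 [188. 140.]
```

Run:
```python
import cv2
for n in ['scene','top']:
    p=cv2.imread(f'pics/{n}0.png'); cv2.imwrite(f'pics/{n}0b.png',cv2.resize(p,(784,588),interpolation=3))
p=cv2.imread('pics/top0.png');cv2.imwrite('pics/c_base.png',cv2.resize(p[130:240,225:345],None,fx=5,fy=5,interpolation=3))
cv2.imwrite('pics/c_tongs.png',cv2.resize(p[150:350,90:260],None,fx=3,fy=3,interpolation=3))
```

```text
(no output)
```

View pics/scene0b.png

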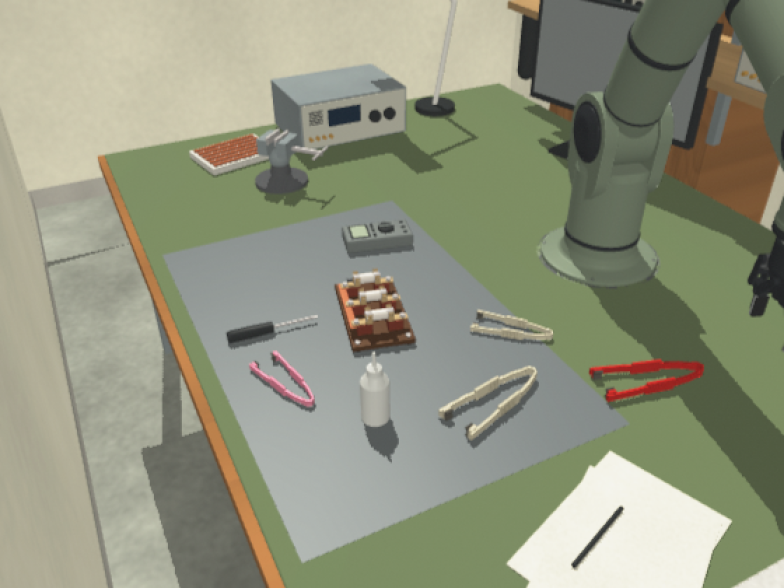

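View pics/top0b.png

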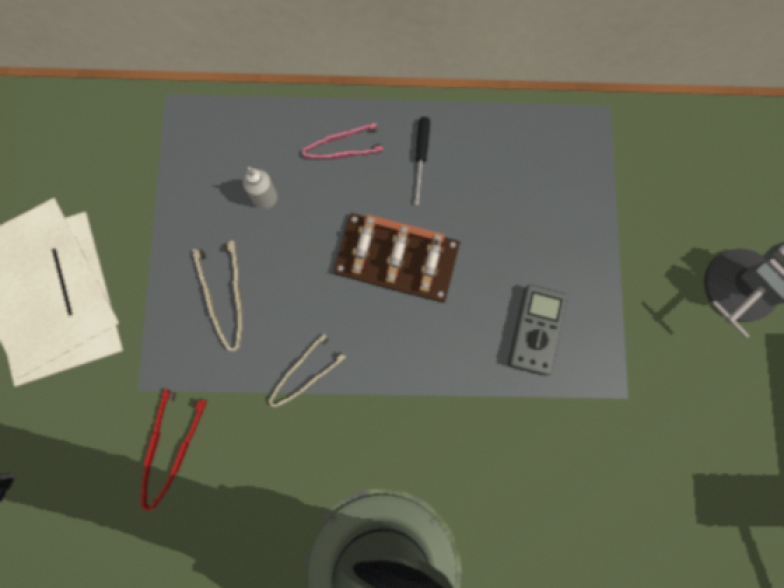

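View pics/c_base.png

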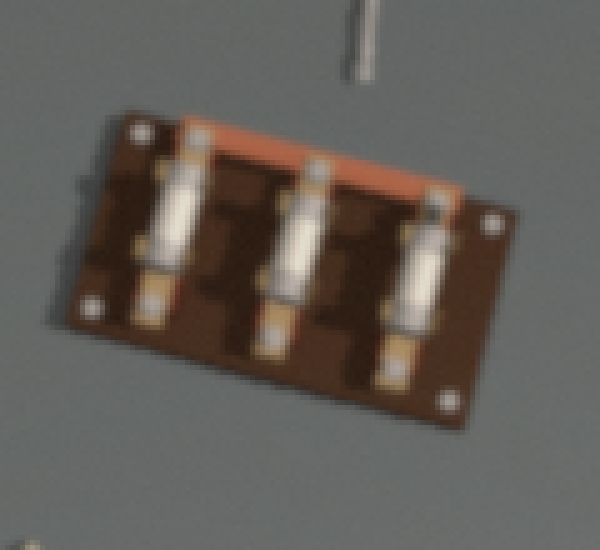

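View pics/c_tongs.png

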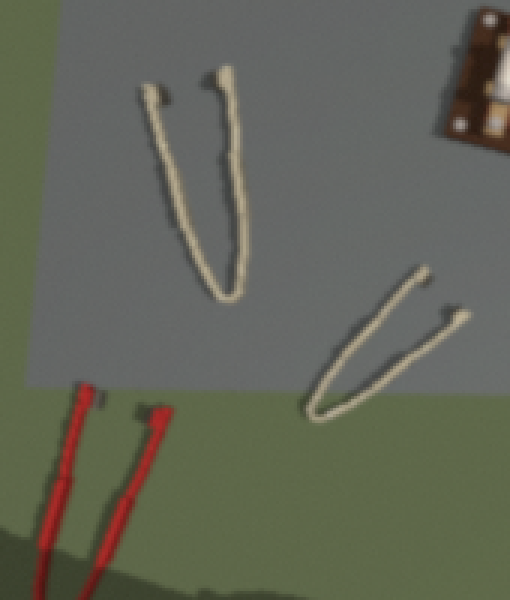

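Tongs candidates in the top picture are pale large (158,213), pale small (215,267), red (118,325) and pink (243,104). The pale large one fits: it isn't red or pink, and it is the larger of the two pale ones. The enlarged crop confirms this. The blown fuse looks to be the rightmost pole, with a dark pin at its far end at (312,173). I'll check that with the wrist camera.

Emit:
play_rows([
  [0, 0, 0, 0, 0, -0.145],
  [0, 0, 0, 0, 0, -0.145],
  [0, 0, 0, 0, 0, -0.145],
  [0, 0, 0, 0, 0, -0.145],
  [-0.028, -0.042, 0, 0, 0, 0],
  [-0.028, -0.042, 0, 0, 0, 0],
  [-0.028, -0.042, 0, 0, 0, 0],
  [-0.028, -0.042, 0, 0, 0, 0],
  [-0.028, -0.042, 0, 0, 0, 0],
  [-0.028, -0.042, 0, 0, 0, 0],
  [-0.028, -0.042, 0, 0, 0, 0],
  [-0.028, -0.042, 0, 0, 0, 0],
], gripper=-1)

```text
clock: 2.4
position: [0.5025, 0.322, 0.2314]
tcp_rot: [3.141, 0.0, -2.887]
contact_force: [0.4, 0.1, -0.1]
opening: 0.0854
```

```bash
cat >> h.py <<'E'
from scipy.spatial.transform import Rotation as Ro
def wristT(o):
    T=np.eye(4);T[:3,:3]=Ro.from_euler('xyz',o['tcp_rot']).as_matrix();T[:3,3]=o['position']
    return T@np.array(vision.get_calibration('wrist')['tool_from_camera'])
def wcloud(o,d):
    K=np.array(vision.get_calibration('wrist')['camera_matrix']);v,u=np.indices(d.shape)
    P=np.stack([(u-K[0,2])/K[0,0]*d,(v-K[1,2])/K[1,1]*d,d],-1);T=wristT(o);return P@T[:3,:3].T+T[:3,3]
E
python3 - <<'E'
from h import *
o=observe();print(o['clock'],o['position'],o['tcp_rot'],o['joint_pos'],o['opening'])
p,d=cap('wrist','w1');np.save('pics/w1c.npy',wcloud(o,d))
for q in ['tongs_grip','tongs_jaws','tongs_left','fuse_base','fuse_blown_mid','fuse_good1_mid']:
    for r in vision.landmark_of(q,'wrist')[:3]: print(q,np.round(r['xyz'],3),round(r['conf'],2))
E
```

```text
2.4 [0.50248622 0.32203461 0.23144617] [ 3.14147364e+00  2.62234657e-04 -2.88735703e+00] [-0.59672105  0.47711654 -0.10284355  1.67436331  0.05632388  0.99270885
  1.10609885] 0.08542347406302778
tongs_jaws [0.407 0.103 0.007] 0.83
tongs_jaws [0.846 0.027 0.012] 0.66
tongs_left [0.407 0.306 0.012] 0.84
fuse_base [ 0.589 -0.023  0.003] 0.86
```

View pics/w1.png

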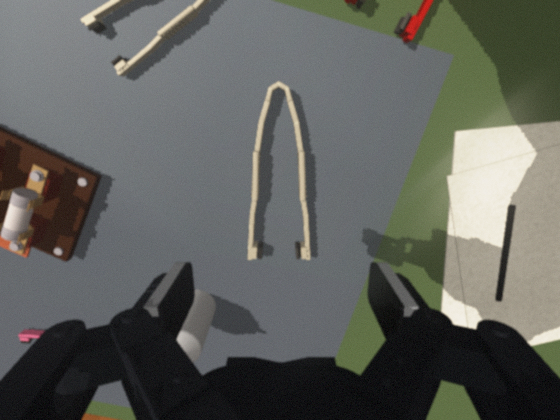

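Wrist view: the large tongs run from the hinge at (278,85) to the jaws at (252,255) and (305,255). The base is at the left edge and the bottle at (198,315). Next I'll measure the tongs from this cloud and from the top camera.

```bash
cat > m.py <<'E'
from h import *
def fit(P,col):
    # P HxWx3 cloud, pick points near tongs
    m=(P[...,2]>0.006)&(P[...,2]<0.045)&(P[...,0]>0.38)&(P[...,0]<0.64)&(P[...,1]>0.24)&(P[...,1]<0.42)
    c=col.astype(int); m&=(c[...,0]>110)&(c[...,0]-c[...,2]>15)
    Q=P[m]; return m,Q
def ana(Q,yaw0=0.25):
    c=Q[:,:2]
    yaw=yaw0
    for _ in range(8):
        R=np.array([[np.cos(yaw),np.sin(yaw)],[-np.sin(yaw),np.cos(yaw)]]);L=c@R.T
        x0,x1=np.percentile(L[:,0],[0.3,99.7]);bins=np.linspace(x0+.04,x1-.01,14);mx=[];my=[]
        for a,b in zip(bins[:-1],bins[1:]):
            s=L[(L[:,0]>=a)&(L[:,0]<b)]
            if len(s)<4: continue
            mid=(s[:,1].min()+s[:,1].max())/2
            l=s[s[:,1]>mid,1];r=s[s[:,1]<=mid,1];mx.append((a+b)/2);my.append((l.mean()+r.mean())/2)
        k=np.polyfit(mx,my,1);yaw+=np.arctan(k[0])
    print('yaw',yaw,'x',x0,x1,'len',x1-x0,'ymid',k[1],'z pct',np.percentile(Q[:,2],[5,50,90,98]))
    g=np.array([(x1-0.108),np.polyval(k,(x0+x1)/2)])
    g2=np.array([(x0+x1)/2-0.0075,g[1]])
    for gg in (g,): print('grip from tip',R.T@gg)
    print('hinge',R.T@[x0,g[1]],'tip',R.T@[x1,g[1]])
    return yaw,R
E
python3 - <<'E'
from m import *
P=np.load('pics/w1c.npy');z=np.load('pics/w1.npz');m,Q=fit(P,z['p']);print(m.sum());ana(Q)
z=np.load('pics/top0.npz');P=cloud('top',z['d']);m,Q=fit(P,z['p']);print(m.sum());ana(Q)
z=np.load('pics/scene0.npz');P=cloud('scene',z['d']);m,Q=fit(P,z['p']);print(m.sum());ana(Q)
E
```

```text
2199
yaw 0.2516494874268935 x 0.4607097629812192 0.6730702853705459 len 0.21236052238932673 ymid 0.1834809581526666 z pct [0.01721722 0.02109509 0.02590651 0.02680536]
grip from tip [0.50158518 0.3184054 ]
hinge [0.4005117  0.29241944] tip [0.60618351 0.34529759]
549
yaw 0.2571283597943234 x 0.4607531268277826 0.6747171015501705 len 0.21396397472238793 ymid 0.17833247980114103 z pct [0.0084047  0.01988089 0.02555891 0.02741393]
grip from tip [0.50273511 0.3165883 ]
hinge [0.40025479 0.2896412 ] tip [0.60718453 0.34405317]
698
yaw 0.24930006534834567 x 0.46119299376476536 0.6746541524461175 len 0.21346115868135213 ymid 0.18984205303827453 z pct [0.0075276  0.01686786 0.02261296 0.02590928]
grip from tip [0.50229732 0.32378131]
hinge [0.40009646 0.29776133] tip [0.60695854 0.35042769]
```

Emit:
play_rows([
  [0.01, -0.05, 0, 0, 0, 0],
  [0.01, -0.05, 0, 0, 0, 0],
  [0.01, -0.05, 0, 0, 0, 0],
  [0.01, -0.05, 0, 0, 0, 0],
  [0.01, -0.05, 0, 0, 0, 0],
  [0.01, -0.05, 0, 0, 0, 0],
  [0.01, -0.05, 0, 0, 0, 0],
  [0, 0, 0, 0, 0, 0],
])

```text
clock: 3.75
position: [0.5214, -0.036, 0.2315]
tcp_rot: [-3.141, -0.0, -2.891]
contact_force: [-0.8, 0.4, 0.1]
opening: 0.0856
```

Run:
```python
from h import *
o=observe();print(o['clock'],o['position'],o['tcp_rot'],o['joint_pos'],o['opening'])
p,d=cap('wrist','w2');np.save('pics/w2c.npy',wcloud(o,d))
for q in ['fuse_base','fuse_blown_mid','fuse_blown','fuse_good1_mid']:
    for r in vision.landmark_of(q,'wrist')[:4]: print(q,np.round(r['xyz'],4),round(r['conf'],2))
```

```text
3.75 [ 0.52140539 -0.03598616  0.2314656 ] [-3.14054814e+00 -3.49135419e-05 -2.89124402e+00] [-0.03488928  0.35890947 -0.01325635  1.86837868  0.0071792   0.91416942
  1.76946228] 0.08564861931355217
fuse_base [ 0.5887 -0.0212  0.002 ] 0.92
fuse_blown_mid [ 0.5802 -0.0846  0.0542] 0.78
fuse_blown [ 0.5765 -0.0852  0.0461] 0.79
fuse_good1_mid [ 0.5902 -0.0206  0.0518] 0.85
```

View pics/w2.png

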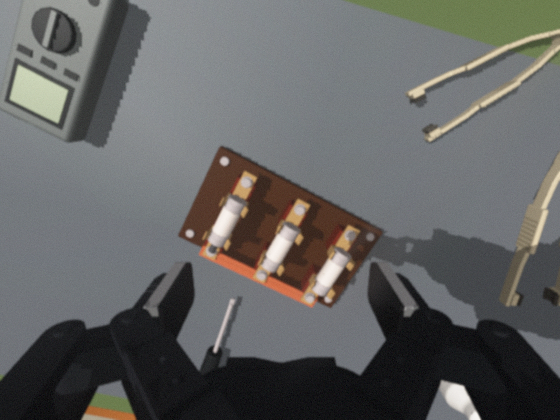

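Run:
```python
from h import *
z=np.load('pics/w2.npz');p,d=z['p'],z['d'];P=np.load('pics/w2c.npy')
cv2.imwrite('pics/w2crop.png',cv2.resize(p[140:320,170:390][:,:,::-1],None,fx=3.5,fy=3.3,interpolation=3))
c=p.astype(int)
for name,(P,c) in {'w':(P,c),'top':(cloud('top',np.load('pics/top0.npz')['d']),np.load('pics/top0.npz')['p'].astype(int))}.items():
    inb=(abs(P[...,0]-.59)<.12)&(abs(P[...,1]+.02)<.15)
    # board
    m=inb&(P[...,2]>0.009)&(P[...,2]<0.08)
    m=cv2.morphologyEx(m.astype(np.uint8),cv2.MORPH_OPEN,np.ones((3,3)))>0
    n,l,st,_=cv2.connectedComponentsWithStats(m.astype(np.uint8)); k=1+np.argmax(st[1:,4]); m=l==k
    r=cv2.minAreaRect(P[m&(P[...,2]<.022)][:,:2].astype(np.float32)*1000);print(name,'board',r)
    # fuses: high white/light points
    f=inb&(P[...,2]>0.05)&(P[...,2]<.08)&(c.min(-1)>110)&(c.max(-1)-c.min(-1)<45)
    Q=P[f]
    for y0 in ([.573,-.087],[.59,-.02],[.607,.048]):
        s=Q[np.linalg.norm(Q[:,:2]-y0,axis=1)<.032]
        if len(s)<5: continue
        u,S,vt=np.linalg.svd(s[:,:2]-s[:,:2].mean(0));v=vt[0]*np.sign(vt[0,0])
        t=(s[:,:2]-s[:,:2].mean(0))@v
        print(name,len(s),'mean',s.mean(0),'yaw',np.degrees(np.arctan2(v[1],v[0])),'mid',s[:,:2].mean(0)+v*(t.max()+t.min())/2,'len',np.ptp(t),'ztop',np.percentile(s[:,2],[50,95]))
```

```text
w board ((591.9571533203125, -20.10675048828125), (229.7303466796875, 130.2869415283203), 76.21656799316406)
w 851 mean [ 0.57448755 -0.08638064  0.06386799] yaw -13.94471863425853 mid [ 0.57532273 -0.08658802] len 0.0575674119761664 ztop [0.06440958 0.06621141]
w 802 mean [ 0.59041975 -0.0215362   0.06365384] yaw -14.040225121870506 mid [ 0.59146346 -0.02179721] len 0.05816389303889366 ztop [0.06428639 0.06621331]
w 783 mean [0.60686943 0.04347465 0.06332918] yaw -13.664431379747983 mid [0.60762351 0.04329132] len 0.05780250472574757 ztop [0.06420197 0.06618416]
top board ((592.2996215820312, -20.206939697265625), (230.1685333251953, 130.44956970214844), 76.43609619140625)
top 129 mean [ 0.5756073  -0.08825962  0.0643681 ] yaw -14.026134092474663 mid [ 0.57537201 -0.08820084] len 0.05576607553778717 ztop [0.06466464 0.06810088]
top 134 mean [ 0.59223535 -0.02263453  0.06417754] yaw -14.453542179190679 mid [ 0.59165419 -0.02248474] len 0.05771926866499855 ztop [0.0643278  0.06846508]
top 132 mean [0.60791758 0.04331077 0.06342617] yaw -14.31239264799293 mid [0.60802986 0.04328213] len 0.05710777518938168 ztop [0.06319988 0.0678248 ]
```

View pics/w2crop.png

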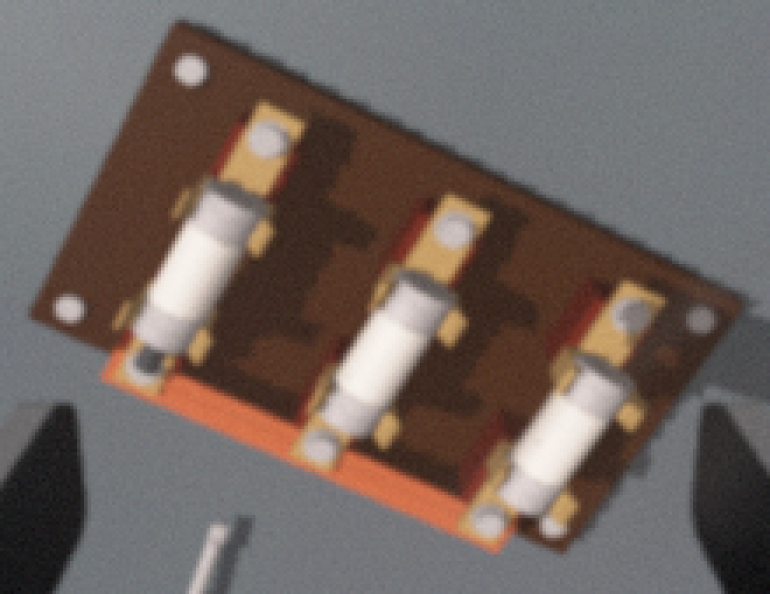

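The enlarged crop shows the dark pin standing out of the far end of the leftmost fuse, at (150,360) in the crop. The blown fuse is therefore at about (0.5755, -0.087), yaw -13.8°, with the top at 66 mm. Going back to the tongs.

Emit:
play_rows([
  [-0.01, 0.05, 0, 0, 0, 0],
  [-0.01, 0.05, 0, 0, 0, 0],
  [-0.01, 0.05, 0, 0, 0, 0],
  [-0.01, 0.05, 0, 0, 0, 0],
  [-0.01, 0.05, 0, 0, 0, 0],
  [-0.01, 0.05, 0, 0, 0, 0],
  [-0.01, 0.049, 0, 0, 0, 0],
  [0, 0, 0.05, 0, 0, 0],
  [0, 0, 0.05, 0, 0, 0],
  [0, 0, 0.05, 0, 0, 0],
  [0, 0, 0.03, 0, 0, 0],
  [0, 0, 0, 0, 0, 0],
])

```text
clock: 5.5
position: [0.4998, 0.3225, 0.0495]
tcp_rot: [-3.14, -0.004, -2.886]
contact_force: [0.1, 0.1, 0.5]
opening: 0.0856
```

Run:
```python
from m import *
o=observe();print(o['clock'],o['position'],o['tcp_rot'],o['opening'])
p,d=cap('wrist','w3');P=wcloud(o,d);np.save('pics/w3c.npy',P)
m,Q=fit(P,p);ana(Q)
```

```text
5.5 [0.4998208  0.32251013 0.049506  ] [-3.14046749 -0.00362666 -2.88565871] 0.08564334261661508
yaw 0.2525686975132523 x 0.460275621944113 0.6577142616904008 len 0.19743863974628784 ymid 0.18279744054348157 z pct [0.01785412 0.02100737 0.02599343 0.02668874]
grip from tip [0.48659426 0.31436714]
hinge [0.39999317 0.29201715] tip [0.59116782 0.34135548]
```

View pics/w3.png

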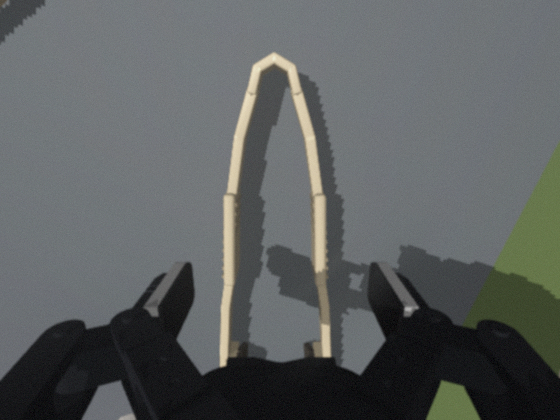

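The handles show at columns 230 and 320, rows 195–285, well inside the open fingers. I'll measure their centre directly.

Run:
```python
from h import *
P=np.load('pics/w3c.npy');o=observe();print(o['position'],o['tcp_rot'],o['clock'])
A=[]
for (u,v) in [(230,198),(230,238),(229,280),(319,198),(320,238),(321,280)]:
    q=P[v-1:v+2,u-2:u+3].reshape(-1,3);q=q[q[:,2]>.02];print(u,v,np.round(np.median(q,0),4),len(q));A.append(np.median(q,0))
A=np.array(A);c=A.mean(0);print('centre',c)
t=o['tcp_rot'][2];x=np.array([np.cos(t),np.sin(t)]);y=np.array([np.sin(t),-np.cos(t)])
for n,g in (('handles',c[:2]),('est',np.array([.502,.319]))):
    e=g-o['position'][:2];print(n,'tool dx',e@x,'dy',e@y)
m=A[3:]+A[:3];print(np.arctan2(*(m[2]-m[0])[[1,0]]))
```

```text
[0.50088536 0.32297384 0.05123459] [-3.14145266e+00 -1.12890600e-03 -2.88616662e+00] 5.55
230 198 [0.4786 0.2863 0.0259] 15
230 238 [0.5033 0.2914 0.0259] 15
229 280 [0.5309 0.2965 0.0258] 15
319 198 [0.4657 0.3357 0.0256] 15
320 238 [0.4893 0.3436 0.0257] 15
321 280 [0.5164 0.3522 0.0261] 15
centre [0.49736229 0.31762559 0.02584175]
handles tool dx 0.004760040786546622 dy -0.004284601229666511
est tool dx -7.445852350643733e-05 dy -0.004126538737341258
0.25346485662635954
```

Emit:
play_rows([
  [0.002, -0.004, 0.02, 0, 0, 0],
  [0, 0, 0.015, 0, 0, 0],
  [0, 0, 0.01, 0, 0, 0],
  [0, 0, 0.004, 0, 0, 0],
  [0, 0, 0, 0, 0, 0],
  [0, 0, 0, 0, 0, 0],
])

```text
clock: 6.3
position: [0.5009, 0.318, 0.0027]
tcp_rot: [3.141, 0.001, -2.887]
contact_force: [1.1, 0.8, 0.3]
opening: 0.0851
```

Emit:
play_rows([
  [0, 0, 0, 0, 0, 0],
  [0, 0, 0, 0, 0, 0],
  [0, 0, 0, 0, 0, 0],
  [0, 0, 0, 0, 0, 0],
], gripper=-0.37, grip_force=30)

```text
clock: 6.8
position: [0.501, 0.3181, 0.0029]
tcp_rot: [3.141, 0.001, -2.888]
contact_force: [-0.8, -1.2, 8.3]
opening: 0.0586
```

Run:
```python
from h import *
o=observe();print(o['clock'],o['position'],o['tcp_rot'],o['opening'],o['contact_force'])
p,d=cap('wrist','w4')
```

```text
6.8 [0.50099669 0.31806944 0.00286992] [ 3.14133050e+00  8.08227180e-04 -2.88751047e+00] 0.058593363543152706 [-0.75294805 -1.18031506  8.25464679]
```

View pics/w4.png

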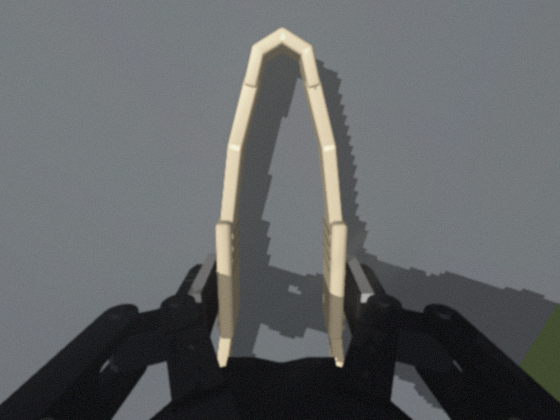

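Both pads are on the handles, with the opening at 58.6 mm. Lifting.

Emit:
play_rows([
  [0, 0, 0, 0, 0, 0],
  [0, 0, -0.01, 0, 0, 0],
  [0, 0, -0.015, 0, 0, 0],
  [0, 0, -0.02, 0, 0, 0],
  [0, 0, -0.03, 0, 0, 0],
  [0, 0, -0.03, 0, 0, 0],
  [0, 0, -0.03, 0, 0, 0],
  [0, 0, -0.03, 0, 0, 0],
  [0, 0, 0, 0, 0, 0],
  [0, 0, 0, 0, 0, 0],
], gripper=-0.385)

```text
clock: 8.1
position: [0.5005, 0.3177, 0.1676]
tcp_rot: [3.142, 0.0, -2.887]
contact_force: [-0.2, 0.5, -0.8]
opening: 0.0592
```

Run:
```python
from h import *
o=observe();print(o['clock'],o['position'],o['tcp_rot'],o['opening'],o['contact_force'])
p,d=cap('wrist','w5');np.save('pics/w5c.npy',wcloud(o,d))
cap('scene','s5');cap('top','t5')
for n in('scene','top'):
  for q in ('tongs_grip','tongs_jaws'):
    for r in vision.landmark_of(q,n)[:4]: print(n,q,np.round(r['xyz'],4),round(r['conf'],2))
a=cv2.imread('pics/s5.png')[180:320,240:480];b=cv2.imread('pics/w5.png')
cv2.imwrite('pics/m5.png',np.hstack([cv2.resize(a,(480,280)),cv2.resize(b,(310,280))]))
```

```text
8.1 [0.50047852 0.31771608 0.16762937] [ 3.14159170e+00  1.42395004e-04 -2.88742984e+00] 0.05921124866111145 [-0.17640706  0.50962228 -0.82562357]
scene tongs_grip [0.4966 0.3205 0.1813] 0.89
scene tongs_grip [0.354  0.1586 0.0086] 0.65
scene tongs_grip [0.2092 0.4073 0.0154] 0.64
scene tongs_grip [0.8279 0.1042 0.0118] 0.59
scene tongs_jaws [0.3047 0.3817 0.0155] 0.79
scene tongs_jaws [0.5941 0.3426 0.1756] 0.76
scene tongs_jaws [0.8484 0.0293 0.0138] 0.6
scene tongs_jaws [0.4056 0.1061 0.0118] 0.56
top tongs_grip [0.8306 0.0967 0.0128] 0.81
top tongs_grip [0.4992 0.3208 0.1783] 0.71
top tongs_grip [ 7.170e-01  2.577e-01 -4.000e-04] 0.56
top tongs_grip [0.3571 0.1618 0.0073] 0.54
top tongs_jaws [0.4087 0.1101 0.0103] 0.68
top tongs_jaws [0.5999 0.3417 0.1787] 0.5
```

View pics/m5.png

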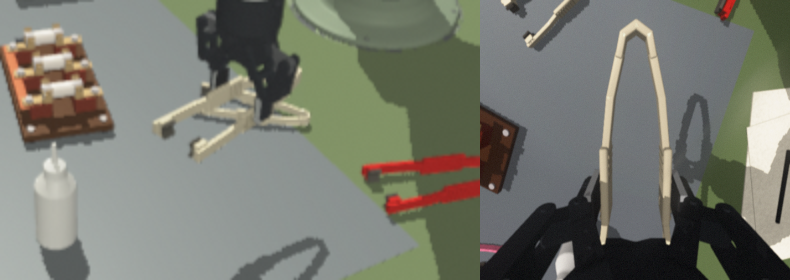

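The tongs are up and look level. I'll measure the in-hand pose: pitch, jaw offset and height.

```bash
cat > inhand.py <<'E'
from h import *
def inhand(P,p,o,tag,R=.16):
    t=o['tcp_rot'][2];x=-np.array([np.cos(t),np.sin(t)]);y=np.array([-x[1],x[0]])
    c=p.astype(int)
    L=np.stack([(P[...,:2]-o['position'][:2])@x,(P[...,:2]-o['position'][:2])@y,P[...,2]-o['position'][2]],-1)
    m=(abs(L[...,0])<.135)&(abs(L[...,1])<.06)&(abs(L[...,2]-.01)<.05)&(c[...,0]>100)&(c[...,0]-c[...,2]>12)
    Q=L[m]
    if len(Q)<30: print(tag,'few',len(Q)); return
    print(tag,len(Q),'x',np.percentile(Q[:,0],[.3,99.7]))
    for a,b in ((-.12,-.09),(-.09,-.06),(-.06,-.03),(-.03,0),(0,.03),(.03,.06),(.06,.09),(.09,.112)):
        s=Q[(Q[:,0]>=a)&(Q[:,0]<b)]
        if len(s)<6: continue
        l=s[s[:,1]>0];r=s[s[:,1]<=0]
        if len(l)<3 or len(r)<3: continue
        print('  %.3f n%d ztop L %.4f R %.4f  y %.4f..%.4f mid %.4f'%((a+b)/2,len(s),np.percentile(l[:,2],90),np.percentile(r[:,2],90),s[:,1].min(),s[:,1].max(),(np.median(l[:,1])+np.median(r[:,1]))/2))
E
python3 - <<'E'
from inhand import *
o=observe()
z=np.load('pics/w5.npz');inhand(np.load('pics/w5c.npy'),z['p'],o,'w')
for n,f in(('top','t5'),('scene','s5')):
    z=np.load(f'pics/{f}.npz');inhand(cloud(n,z['d']),z['p'],o,n)
print(vision.get_calibration('wrist')['tool_from_camera'])
E
```

```text
w 11028 x [-0.10469384  0.0483859 ]
  -0.105 n1596 ztop L 0.0196 R 0.0198  y -0.0139..0.0134 mid -0.0002
  -0.075 n2672 ztop L 0.0186 R 0.0187  y -0.0229..0.0220 mid -0.0004
  -0.045 n2270 ztop L 0.0188 R 0.0190  y -0.0288..0.0275 mid -0.0007
  -0.015 n2383 ztop L 0.0241 R 0.0241  y -0.0325..0.0311 mid -0.0013
  0.015 n1507 ztop L 0.0244 R 0.0244  y -0.0317..0.0301 mid -0.0010
  0.045 n600 ztop L 0.0192 R 0.0192  y -0.0338..0.0318 mid -0.0010
top 165 x [-0.02066754  0.11013488]
scene 667 x [-0.0993899   0.11270636]
  -0.045 n31 ztop L 0.0064 R 0.0156  y -0.0228..0.0306 mid 0.0047
  -0.015 n92 ztop L 0.0258 R 0.0206  y -0.0306..0.0472 mid 0.0112
  0.015 n156 ztop L 0.0207 R 0.0211  y -0.0319..0.0591 mid 0.0049
  0.045 n118 ztop L 0.0177 R 0.0167  y -0.0342..0.0375 mid 0.0036
  0.075 n107 ztop L 0.0172 R 0.0174  y -0.0354..0.0394 mid 0.0038
  0.101 n131 ztop L 0.0191 R 0.0192  y -0.0359..0.0395 mid 0.0028
[[-1.31976866e-03 -9.52906198e-01 -3.03262322e-01  7.69500061e-02]
 [ 9.99998998e-01 -1.41288269e-03  8.76381150e-05 -5.77477761e-04]
 [-5.11984989e-04 -3.03261902e-01  9.52907108e-01 -1.42521983e-01]
 [ 0.00000000e+00  0.00000000e+00  0.00000000e+00  1.00000000e+00]]
```

In hand the tongs are level. Their mid-height is 11.3 mm above the TCP, the jaws are about 102.5 mm ahead, and the lateral offset is about -1 mm. Turning and carrying to above the pole.

Emit:
play_rows([
  [0, 0, 0, 0, 0, 0.12],
  [0, 0, 0, 0, 0, 0.125],
  [0, 0, 0, 0, 0, 0.125],
  [0, 0, 0, 0, 0, 0.125],
  [-0.008, -0.047, 0, 0, 0, 0],
  [-0.008, -0.047, 0, 0, 0, 0],
  [-0.008, -0.047, 0, 0, 0, 0],
  [-0.008, -0.047, 0, 0, 0, 0],
  [-0.008, -0.047, 0, 0, 0, 0],
  [-0.008, -0.047, 0, 0, 0, 0],
  [-0.008, -0.047, 0, 0, 0, 0],
  [-0.011, -0.045, 0, 0, 0, 0],
], gripper=-0.4)

```text
clock: 9.95
position: [0.4762, -0.0628, 0.1673]
tcp_rot: [-3.142, -0.0, 2.901]
contact_force: [-0.6, 0.1, -0.3]
opening: 0.06
```

Emit:
play_rows([
  [0, 0, 0.03, 0, 0, 0],
  [0, 0, 0, 0, 0, 0],
  [0, 0, 0, 0, 0, 0],
])

```text
clock: 10.32
position: [0.4768, -0.0608, 0.1379]
tcp_rot: [3.141, -0.0, 2.902]
contact_force: [-0.4, 0.4, -0.6]
opening: 0.0597
```

Run:
```python
from inhand import *
o=observe();print(o['clock'],o['position'],o['tcp_rot'],o['opening'],o['contact_force'])
p,d=cap('wrist','w6');inhand(wcloud(o,d),p,o,'w')
for n,f in(('top','t6'),('scene','s6')):
    p,d=cap(n,f);inhand(cloud(n,d),p,o,n)
print(w2p('scene',[.5755,-.0868,.055]),w2p('top',[.5755,-.0868,.055]))
a=cv2.imread('pics/s6.png')[130:250,190:390];b=cv2.imread('pics/t6.png')[120:270,230:370]
cv2.imwrite('pics/m6.png',np.hstack([cv2.resize(a,(450,270)),cv2.resize(b,(336,360))[:270]]) )
t=o['tcp_rot'][2];e=np.array([.4762,-.0614])-o['position'][:2]
print('tool dx',e@[np.cos(t),np.sin(t)],'dy',e@[np.sin(t),-np.cos(t)],'yaw err',2.9006-t)
```

```text
10.325 [ 0.47675999 -0.06076422  0.13787232] [ 3.14147669e+00 -7.52844260e-06  2.90166221e+00] 0.05968264813575635 [-0.40953801  0.35628601 -0.59722494]
w 11807 x [-0.10433864  0.04813473]
  -0.105 n1804 ztop L 0.0176 R 0.0176  y -0.0135..0.0138 mid 0.0000
  -0.075 n2747 ztop L 0.0170 R 0.0169  y -0.0228..0.0226 mid 0.0001
  -0.045 n2396 ztop L 0.0176 R 0.0176  y -0.0283..0.0281 mid -0.0001
  -0.015 n2338 ztop L 0.0232 R 0.0232  y -0.0321..0.0594 mid -0.0005
  0.015 n1889 ztop L 0.0239 R 0.0238  y -0.0322..0.0442 mid -0.0008
  0.045 n633 ztop L 0.0189 R 0.0191  y -0.0338..0.0329 mid -0.0006
top few 0
scene 698 x [-0.10292522  0.11035127]
  -0.105 n41 ztop L 0.0144 R 0.0142  y -0.0106..0.0215 mid 0.0045
  -0.075 n98 ztop L 0.0141 R 0.0133  y -0.0238..0.0301 mid 0.0055
  -0.045 n86 ztop L 0.0138 R 0.0153  y -0.0268..0.0345 mid 0.0044
  0.015 n142 ztop L 0.0206 R 0.0199  y -0.0340..0.0434 mid 0.0056
  0.045 n102 ztop L 0.0158 R 0.0147  y -0.0330..0.0412 mid 0.0046
  0.075 n99 ztop L 0.0175 R 0.0168  y -0.0357..0.0426 mid 0.0049
  0.101 n73 ztop L 0.0201 R 0.0208  y -0.0331..0.0450 mid 0.0039
[[261.00277163 197.1771759 ]] [[307.84236711 186.15145454]]
tool dx 0.00039286915266643956 dy -0.0007506431659442981 yaw err -0.001062207791490355
```

View pics/m6.png

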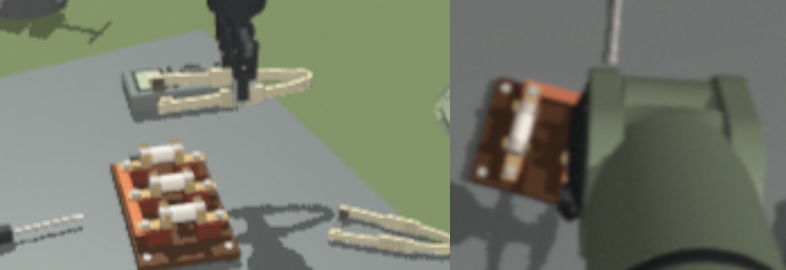

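View pics/w6.png

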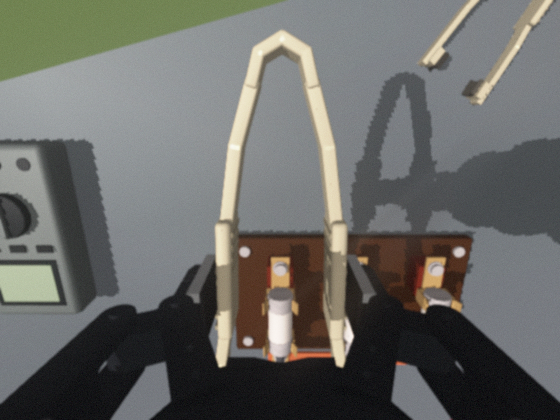

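My gripper sign was backwards: -0.4 is wider, not narrower. I'll squeeze to about 57.5 mm (-0.35), then go part-way down and check.

Emit:
play_rows([
  [0, 0, 0, 0, 0, 0],
  [0, 0, 0, 0, 0, 0],
  [0, -0.001, 0.02, 0, 0, 0],
  [0, 0, 0.02, 0, 0, 0],
  [0, 0, 0.01, 0, 0, 0],
  [0, 0, 0, 0, 0, 0],
  [0, 0, 0, 0, 0, 0],
], gripper=-0.35)

```text
clock: 11.35
position: [0.4766, -0.0623, 0.0878]
tcp_rot: [3.141, 0.001, 2.901]
contact_force: [0.9, -0.3, -1.5]
opening: 0.0576
```

Run:
```python
from inhand import *
o=observe();print(o['clock'],o['position'],o['tcp_rot'],o['opening'],o['contact_force'])
p,d=cap('wrist','w7');inhand(wcloud(o,d),p,o,'w')
p,d=cap('scene','s7')
cv2.imwrite('pics/m7.png',np.vstack([cv2.resize(p[150:250,200:360][:,:,::-1],(480,300)),cv2.resize(cv2.imread('pics/w7.png')[200:375,140:420],(480,300))]))
t=o['tcp_rot'][2];e=np.array([.4762,-.0614])-o['position'][:2]
print('tool dx',e@[np.cos(t),np.sin(t)],'dy',e@[np.sin(t),-np.cos(t)],'yaw err',2.9006-t)
```

```text
11.35 [ 0.47662548 -0.06233498  0.08784438] [3.14149051e+00 6.96581494e-04 2.90068040e+00] 0.057590926644513936 [ 0.93389366 -0.28417517 -1.48248456]
w 12079 x [-0.10450933  0.08586957]
  -0.105 n1811 ztop L 0.0170 R 0.0170  y -0.0131..0.0140 mid 0.0001
  -0.075 n2729 ztop L 0.0163 R 0.0162  y -0.0223..0.0222 mid 0.0001
  -0.045 n2361 ztop L 0.0169 R 0.0171  y -0.0277..0.0275 mid -0.0001
  -0.015 n2298 ztop L 0.0227 R 0.0228  y -0.0316..0.0303 mid -0.0004
  0.015 n1793 ztop L 0.0233 R 0.0234  y -0.0309..0.0302 mid -0.0008
  0.045 n689 ztop L 0.0185 R 0.0185  y -0.0330..0.0318 mid -0.0005
  0.075 n394 ztop L -0.0216 R -0.0211  y -0.0143..0.0148 mid -0.0000
tool dx 0.000636266481574347 dy 0.0008064673547490898 yaw err -8.039515441371492e-05
```

View pics/m7.png

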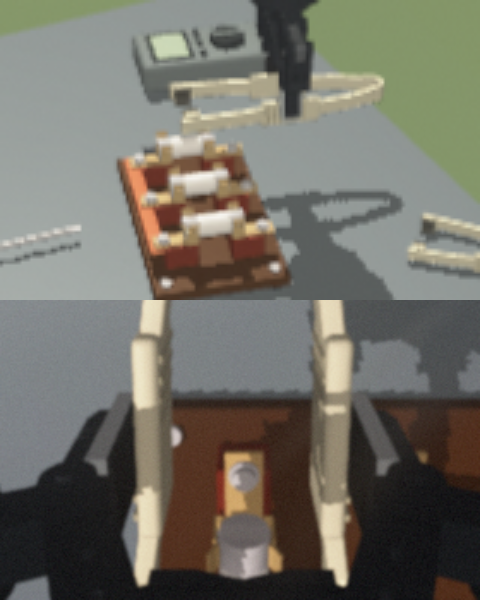

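The blown fuse is centred between the jaws, within about 1 mm. Lowering the rest in gentle steps.

Emit:
play_rows([
  [0, 0, 0.01, 0, 0, 0],
  [0, 0, 0.01, 0, 0, 0],
  [0, 0, 0.01, 0, 0, 0],
  [0, 0, 0.008, 0, 0, 0],
  [0, 0, 0.006, 0, 0, 0],
  [0, 0, 0, 0, 0, 0],
  [0, 0, 0, 0, 0, 0],
])

```text
clock: 12.32
position: [0.4764, -0.0623, 0.0435]
tcp_rot: [3.142, 0.0, 2.901]
contact_force: [0.6, -0.2, -0.9]
opening: 0.0579
```

Run:
```python
from inhand import *
o=observe();print(o['clock'],o['position'],o['tcp_rot'],o['opening'],o['contact_force'],o['torque'])
p,d=cap('wrist','w8');inhand(wcloud(o,d),p,o,'w')
p,d=cap('scene','s8')
cv2.imwrite('pics/m8.png',np.vstack([cv2.resize(p[150:250,200:360][:,:,::-1],(480,300),interpolation=3),cv2.resize(cv2.imread('pics/w8.png')[200:375,140:420],(480,300))]))
```

```text
12.325 [ 0.47642185 -0.06229727  0.04347897] [3.14156389e+00 2.75716724e-04 2.90075805e+00] 0.05787864276982686 [ 0.5716998  -0.19374143 -0.91850405] [-0.02310801  0.00898883  0.05397791]
w 12571 x [-0.1044776   0.06885046]
  -0.105 n1818 ztop L 0.0170 R 0.0171  y -0.0136..0.0140 mid 0.0001
  -0.075 n2746 ztop L 0.0164 R 0.0163  y -0.0223..0.0225 mid 0.0001
  -0.045 n2369 ztop L 0.0169 R 0.0170  y -0.0280..0.0275 mid -0.0001
  -0.015 n2289 ztop L 0.0227 R 0.0228  y -0.0317..0.0286 mid -0.0004
  0.015 n1849 ztop L 0.0234 R 0.0234  y -0.0309..0.0455 mid -0.0008
  0.045 n1324 ztop L 0.0183 R 0.0183  y -0.0429..0.0421 mid 0.0011
  0.075 n176 ztop L 0.0007 R 0.0006  y -0.0462..0.0425 mid -0.0001
```

View pics/m8.png

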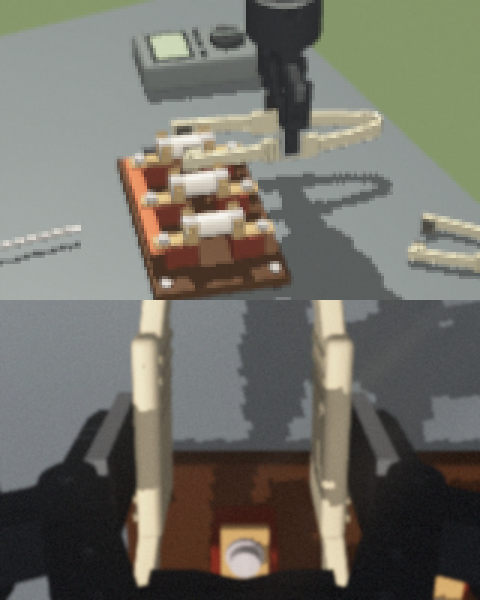

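There is no contact and the tongs are level around the fuse. Closing.

Emit:
play_rows([
  [0, 0, 0, 0, 0, 0],
  [0, 0, 0, 0, 0, 0],
  [0, 0, 0, 0, 0, 0],
  [0, 0, 0, 0, 0, 0],
], gripper=-0.2, grip_force=35)

```text
clock: 12.92
position: [0.4763, -0.0623, 0.0433]
tcp_rot: [-3.142, 0.0, 2.901]
contact_force: [-1.0, 0.6, -1.3]
opening: 0.0513
```

Emit:
play_rows([
  [0, 0, 0, 0, 0, 0],
  [0, 0, 0, 0, 0, 0],
  [0, 0, 0, 0, 0, 0],
  [0, 0, 0, 0, 0, 0],
  [0, 0, 0, 0, 0, 0],
  [0, 0, 0, 0, 0, 0],
], gripper=0.0, grip_force=35)

```text
clock: 13.68
position: [0.4764, -0.0622, 0.0433]
tcp_rot: [3.142, 0.0, 2.901]
contact_force: [-0.6, 1.2, -0.1]
opening: 0.0482
```

Run:
```python
from inhand import *
o=observe();print(o['clock'],o['position'],o['tcp_rot'],o['opening'],o['contact_force'],o['torque'])
p,d=cap('wrist','w9');inhand(wcloud(o,d),p,o,'w')
p,d=cap('scene','s9');inhand(cloud('scene',d),p,o,'s')
cv2.imwrite('pics/m9.png',np.vstack([cv2.resize(p[150:250,200:360][:,:,::-1],(480,300),interpolation=3),cv2.resize(cv2.imread('pics/w9.png')[200:375,140:420],(480,300))]))
```

```text
13.675 [ 0.47635969 -0.06223383  0.04331896] [3.14156660e+00 1.08510694e-04 2.90089330e+00] 0.048170242161321104 [-0.55039841  1.17251615 -0.08406927] [ 0.19525117 -0.15571573  0.15657265]
w 12070 x [-0.10518071  0.06739695]
  -0.105 n1821 ztop L 0.0143 R 0.0143  y -0.0139..0.0140 mid 0.0000
  -0.075 n2596 ztop L 0.0138 R 0.0138  y -0.0209..0.0210 mid -0.0001
  -0.045 n2290 ztop L 0.0148 R 0.0149  y -0.0251..0.0246 mid -0.0002
  -0.015 n2226 ztop L 0.0209 R 0.0209  y -0.0278..0.0269 mid -0.0004
  0.015 n1777 ztop L 0.0218 R 0.0217  y -0.0258..0.0445 mid -0.0006
  0.045 n1229 ztop L 0.0168 R 0.0167  y -0.0358..0.0346 mid 0.0005
  0.075 n131 ztop L 0.0008 R 0.0011  y -0.0354..0.0342 mid 0.0014
s 853 x [-0.10278234  0.13418646]
  -0.105 n40 ztop L 0.0116 R 0.0116  y -0.0120..0.0204 mid 0.0033
  -0.075 n85 ztop L 0.0097 R 0.0120  y -0.0205..0.0273 mid 0.0050
  -0.045 n81 ztop L 0.0113 R 0.0107  y -0.0243..0.0306 mid 0.0049
  -0.015 n53 ztop L 0.0180 R -0.0051  y -0.0213..0.0557 mid 0.0063
  0.015 n120 ztop L 0.0192 R 0.0181  y -0.0237..0.0338 mid 0.0055
  0.045 n115 ztop L 0.0147 R 0.0144  y -0.0263..0.0599 mid 0.0047
  0.075 n133 ztop L 0.0186 R 0.0194  y -0.0273..0.0599 mid 0.0043
  0.101 n115 ztop L 0.0189 R 0.0190  y -0.0325..0.0563 mid 0.0064
```

View pics/m9.png

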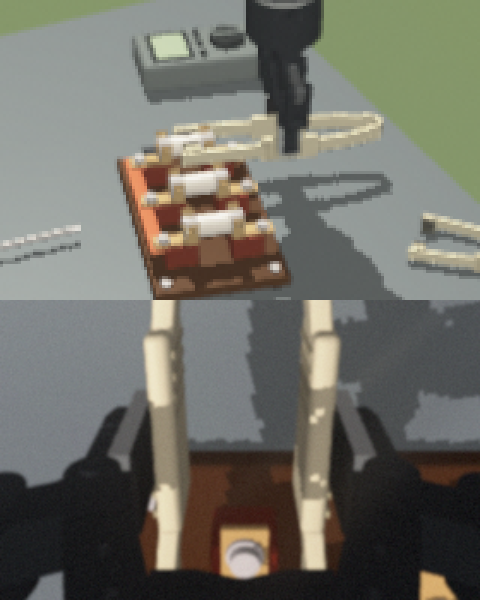

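The fingers stalled at 48.2 mm against a 42.5 mm command, so the jaws are on the fuse. I'll firm the grip and pull straight up slowly.

Emit:
play_rows([
  [0, 0, 0, 0, 0, 0],
  [0, 0, 0, 0, 0, 0],
  [0, 0, -0.004, 0, 0, 0],
  [0, 0, -0.004, 0, 0, 0],
  [0, 0, -0.004, 0, 0, 0],
  [0, 0, -0.006, 0, 0, 0],
  [0, 0, -0.008, 0, 0, 0],
  [0, 0, -0.01, 0, 0, 0],
  [0, 0, -0.01, 0, 0, 0],
  [0, 0, 0, 0, 0, 0],
  [0, 0, 0, 0, 0, 0],
], grip_force=50)

```text
clock: 15.15
position: [0.4762, -0.0623, 0.0892]
tcp_rot: [3.142, -0.0, 2.901]
contact_force: [-0.0, 1.1, -1.9]
opening: 0.0479
```

Run:
```python
from inhand import *
o=observe();print(o['clock'],o['position'],o['tcp_rot'],o['opening'],o['contact_force'],o['torque'])
p,d=cap('wrist','w10');inhand(wcloud(o,d),p,o,'w')
p,d=cap('scene','s10')
for q in ('fuse_blown_mid','fuse_good1_mid'):
    for r in vision.landmark_of(q,'scene')[:4]: print(q,np.round(r['xyz'],3),round(r['conf'],2))
cv2.imwrite('pics/m10.png',np.vstack([cv2.resize(p[130:250,200:360][:,:,::-1],(480,360),interpolation=3),cv2.resize(cv2.imread('pics/w10.png')[200:375,140:420],(480,240))]))
```

```text
15.15 [ 0.47622603 -0.06225883  0.08923517] [ 3.14159168e+00 -3.42132510e-05  2.90073686e+00] 0.04791545486250975 [-0.02963238  1.10432243 -1.89310499] [0.02877199 0.02847591 0.01621405]
w 11396 x [-0.10511229  0.08247299]
  -0.105 n1831 ztop L 0.0156 R 0.0158  y -0.0137..0.0138 mid 0.0000
  -0.075 n2625 ztop L 0.0149 R 0.0149  y -0.0214..0.0213 mid -0.0000
  -0.045 n2280 ztop L 0.0152 R 0.0154  y -0.0249..0.0247 mid -0.0002
  -0.015 n2172 ztop L 0.0208 R 0.0208  y -0.0278..0.0572 mid -0.0005
  0.015 n1677 ztop L 0.0211 R 0.0213  y -0.0257..0.0385 mid -0.0007
  0.045 n593 ztop L 0.0159 R 0.0161  y -0.0265..0.0253 mid -0.0006
  0.075 n218 ztop L -0.0220 R -0.0221  y -0.0138..0.0149 mid 0.0003
fuse_blown_mid [ 0.573 -0.089  0.1  ] 0.51
fuse_good1_mid [ 0.589 -0.019  0.055] 0.69
```

View pics/m10.png

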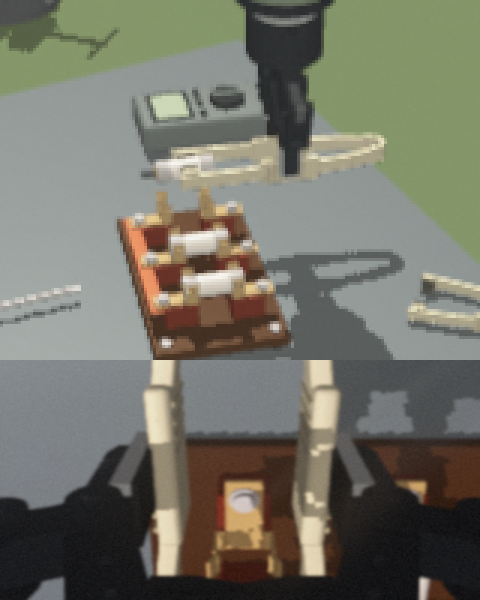

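The fuse is out of its clips and held in the jaws, with its pin visible at (150,175) and the two sound fuses still seated. Lifting higher: the fuse is at about 0.10 m now and I want about 0.20 m.

Emit:
play_rows([
  [0, 0, -0.01, 0, 0, 0],
  [0, 0, -0.015, 0, 0, 0],
  [0, 0, -0.015, 0, 0, 0],
  [0, 0, -0.015, 0, 0, 0],
  [0, 0, -0.015, 0, 0, 0],
  [0, 0, -0.015, 0, 0, 0],
  [0, 0, -0.01, 0, 0, 0],
  [0, 0, -0.005, 0, 0, 0],
  [0, 0, 0, 0, 0, 0],
  [0, 0, 0, 0, 0, 0],
  [0, 0, 0, 0, 0, 0],
  [0, 0, 0, 0, 0, 0],
])

```text
clock: 16.85
position: [0.4762, -0.0623, 0.1891]
tcp_rot: [-3.141, -0.0, 2.901]
contact_force: [0.0, 0.4, -1.7]
opening: 0.0477
```

Run:
```python
from inhand import *
o=observe();print(o['clock'],o['position'],o['tcp_rot'],o['opening'],o['contact_force'],np.abs(o['qd']).max())
p,d=cap('scene','s11')
for q in ('fuse_blown_mid','fuse_good1_mid','multimeter','screwdriver','wash_bottle','tongs_jaws'):
    for r in vision.landmark_of(q,'scene')[:4]: print(q,np.round(r['xyz'],3),round(r['conf'],2))
cv2.imwrite('pics/m11.png',cv2.resize(p[110:250,200:360][:,:,::-1],(640,560),interpolation=3))
```

```text
16.85 [ 0.47618513 -0.06227625  0.18907366] [-3.14144948e+00 -4.21690176e-04  2.90076761e+00] 0.04774604287156518 [ 0.02291658  0.39772779 -1.67506787] 0.0015478321722748904
fuse_blown_mid [ 0.573 -0.088  0.198] 0.44
fuse_good1_mid [ 0.593 -0.019  0.053] 0.59
fuse_good1_mid [ 0.396 -0.028  0.195] 0.58
multimeter [ 0.449 -0.299 -0.002] 0.77
multimeter [ 0.395 -0.029  0.197] 0.31
screwdriver [ 0.798 -0.064  0.   ] 0.57
wash_bottle [ 0.717  0.255 -0.001] 0.71
tongs_jaws [0.304 0.38  0.014] 0.88
tongs_jaws [0.849 0.028 0.012] 0.73
tongs_jaws [0.409 0.106 0.01 ] 0.6
tongs_jaws [ 0.571 -0.084  0.193] 0.56
```

View pics/m11.png

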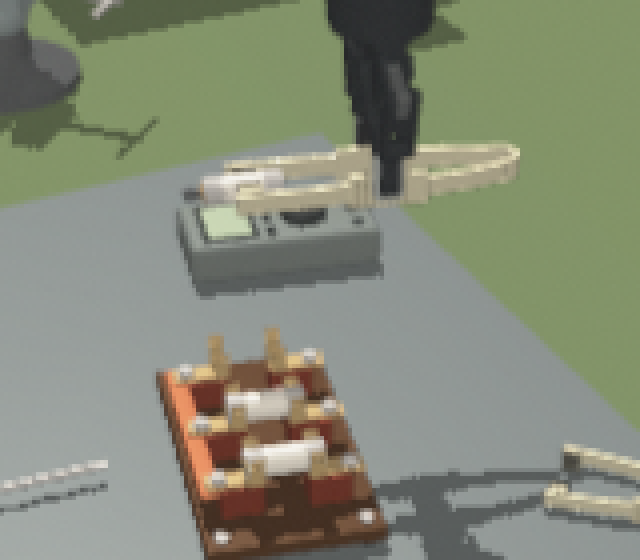

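The fuse hangs still at about z 0.198 in the jaws. The sound fuses are seated and the bystanders are where they started. Handing in.

```bash
python3 -c "
from station import arm
print(arm.close_job())"
```

```text
the job is handed in; nothing more can be done
None
```

I picked up the large pale tongs by their handles and closed the jaws on the blown fuse. It was in the pole at about (0.5755, -0.087), with its dark striker pin standing out. I pulled it straight up and handed the job in with the fuse still held, at about 17 s on the clock.

**Last checks:**
- **Blown fuse:** its centre is at about z = 0.198 m, up from 0.055, and 4–5 mm from the estimated jaw centre. The arm was still.
- **Grip:** the fingers held at 47.7 mm, short of the commanded 42.5 mm, so the jaws are loaded on the fuse. I did not measure the force at each jaw.
- **Sound fuses and bystanders:** the last picture shows both sound fuses seated. The meter, screwdriver and bottle read within network error of where they started.

**Disagreements:**
- **Gripper direction:** during the carry I set the gripper the wrong way for a short time. The handles opened to about 60 mm and the tongs pitched slightly nose-up. I squeezed them back to 57.6 mm before lowering over the fuse.
- **Scene camera:** it put the tongs about 5 mm to the left of where the wrist camera did. I used the wrist reading, and the closed jaws agreed with it.

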